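# Feel along a pot rim for chips

### The arm

A 6-joint arm with a two-finger parallel gripper is mounted at the origin on a cart in front of the work surface, level with it; the furniture and walls round the work are solid. World frame = base frame: x ahead of the robot, y to its left, z up, the work surface at z = 0. Lengths are in m, angles in rad, forces in N, time in s.
With the tool pointing down it reaches from about 0.425 to 0.95 m from the base axis. Payload 3.5 kg.
Tool frame: the origin (TCP) lies on the centre line of the jaws, within the pads' length; the fingertips stand 14 mm ahead of it and the grasp point (between the pads) lies 5 mm behind it (bot.tcp_to_tips is the z of the fingertips in the tool frame, in m); z points along the fingers, y is the direction in which the jaws open and shut (so a half turn about z gives the same grasp; the last joint's range is limited). The gripper opens to 85 mm and grips with 20 to 120 N. Pads are 22 mm wide; open, the fingers measure 114 mm over their backs; the gripper's body (76 mm by 85 mm) begins 54 mm behind the grasp point. The pads swing forward as they close: fully open they stand 13 mm farther back than shut.
Start: joints at [-1.278, 0.286, 1.577, -0, 1.279, -0.15], TCP at [0.289, -0.61, 0.245] pointing down, gripper open.
Joint ranges: [-2.77, 2.77], [-0.9, 2.22], [0.21, 2.48], [-1.53, 4.67], [0.24, 2.81], [-2.84, 2.84]. Speed limits (rad/s): [2.79, 2.79, 3.14, 3.14, 3.14, 3.14].

### API

Orientations are given as a rotation vector (axis times angle).
In Python, from plant import bot, eyes, ticket gives the robot as it stands. The module is installed in compiled form; this text tells all that it offers.
- The arm moves only by the tool apply_moves, never from a script. Its arguments are lists of equal length, an entry for each row: "delta_pos": the shift along the tool's x, y, z in cm, a list of three; "rot": the turn, a rotation vector about the tool's x, y, z in rad, a list of three; "claw": the opening in per cent of the stroke, from 0 (shut) to 100 (fully open). In form: {"delta_pos": [[x, y, z], ...], "rot": [[ax, ay, az], ...], "claw": [claw, ...]}. A call has 1 to 20 rows; each row shifts and turns the commanded pose from where the row before left it, along the tool's axes as they then stand; what a row does not reach is not made up. A row lasts 1/8 s, in which the tool goes at most 62.5 mm and 10.7 degrees, less where a joint would pass 70% of its speed; a pose out of reach is approached as far as the arm can. A call with a gripper value outside its range is refused whole. The fingers move at their own pace and stop on an object; the grip force is fixed at half the most. Time passes only in rows, so rows that do not move let the fingers close. It gives the time, the measured TCP pose, the force and the opening at its end, in the units of the state.
- bot.get_state(): the state, without advancing time (a new reading comes with each control period).
- eyes.snapshot(name): name is "side" or "top" or "wrist"; returns a dict with "img" (384x512x3 uint8, red, green, blue), "vertical_fov" (degrees; the focal length in pixels is half the picture's height over the tangent of half this angle, whatever the lens; pixels are square), "cx", "cy" (the principal point, pixels), "k1" (the pictures are not rectified: a ray, as slopes to the right and down, at radius r is drawn at 1 + k1 r^2 times it, then the intrinsics apply), "rvec" (rotation vector, rad) and "tvec" (3), from world to camera coordinates, as OpenCV has them. Camera axes: x right, y down, z forward; pixel columns grow to the right and rows downward; lengths in m; the calibration is good to about 2 mm. A picture is of the moment at which its call begins. There is no depth.
- ticket.finish_job(): hands the job in, once; it reports no verdict.
The state is a dict: "t": time; "q": joint angles; "qd": joint speeds; "tau": joint torques, N m; "tcp_pos": TCP position; "tcp_rot": TCP orientation; "contact_force": force on the tool from outside, world axes, zero at the start; "wrist_torque": the same for the moment, N m; "grip_width": finger opening in m.
Only numpy, scipy, OpenCV 4.12 (cv2) and the standard library are available. Lean on these libraries where they do the work, as an engineer would, in place of code of your own. Each camera call takes 0.05 s, during which the arm holds its last target. There are 200 camera calls.

### The job

Feel the pot rim on the sprung stand for chips: with the fingers closed and pointing down, come down on top of the rim at the end where the round loupe lies, run the fingertips along it to the other end, near the eraser, without lifting off on the way, and there lift straight up clear. Touch the rim only lightly, do not grip or lift anything, and leave the loupe, the eraser, the vial and the loose sherd where they are.

Things in the scene. Friction and masses are not known exactly. Their poses are not given: they have to be found in the camera images.
- stand: Sprung inspection rest: grey metal base plate 125 x 250 x 12 mm, fixed to the table, with a light wooden carriage (95 x 225 x 10 mm) held 20 mm above it by springs. In the carriage's saddles stands a curved piece of terracotta pot wall, rim upwards. Origin at the centre of the base's underside on the table; z up, y along the 250 mm side, x across it (the pot wall bulges towards -x).
- rim (a joint): How far carriage and pot wall are pressed straight down, in m: 0 at rest, stop at 0.015. The spring starts to give at about 1 N and takes 0.4 N more per mm. They move in no other way, and rise again when let go.
- lip0 (a point): Point 1 of 7 on the top of the pot's rim, on its centre line (11.5 mm before the broken end on the stand's +y side). The rim is a rounded lip 9 mm thick, a level circular arc of radius 120 mm, 230 mm long, its top 80 mm above the table when not pressed; the seven points lie 34.5 mm apart along it, in order.
- lip1 (a point): Point 2 of 7 on the top of the pot's rim, on its centre line. See lip0.
- lip2 (a point): Point 3 of 7 on the top of the pot's rim, on its centre line. See lip0.
- lip3 (a point): Point 4 of 7 on the top of the pot's rim, on its centre line (middle). See lip0.
- lip4 (a point): Point 5 of 7 on the top of the pot's rim, on its centre line. See lip0.
- lip5 (a point): Point 6 of 7 on the top of the pot's rim, on its centre line. See lip0.
- lip6 (a point): Point 7 of 7 on the top of the pot's rim, on its centre line (11.5 mm before the broken end on the stand's -y side). See lip0.
- loupe: Round black magnifier, 38 mm across, 20 mm high, loose on the table just beyond one end of the stand; it marks the end where to start. Origin at the centre of its underside.
- eraser: Small block eraser 20 x 46 x 12 mm, loose, just beyond the other end of the stand. Origin at the centre of its underside.
- vial: Bystander: upright capped vial, 28 mm across, 52 mm high, loose, behind the stand. Origin at the centre of its underside.
- sherd: Bystander: loose flat pot sherd 56 x 46 x 11 mm, behind the stand. Origin at the centre of its underside.
Mind the look-alikes: they are no part of the job. Of the things that look like the eraser, take the one that is farthest from the robot's base at the start.

How it is judged:
On the way, in this order (a step that is already met when the one before it is completed fails the run):
1. the fingertips rest on top of the rim at place 1 of 7, counted from the loupe's end (contact force between the fingers and rim above 0.3 N and ((y of loupe in the frame of stand above 0 m and horizontal distance between the grasp point and lip0 below 0.015 m and z of the grasp point in the frame of lip0 above 0.009 m) or (y of loupe in the frame of stand below 0 m and horizontal distance between the grasp point and lip6 below 0.015 m and z of the grasp point in the frame of lip6 above 0.009 m))), for 0.05 s.
2. the fingertips rest on top of the rim at place 2 of 7, counted from the loupe's end (contact force between the fingers and rim above 0.3 N and ((y of loupe in the frame of stand above 0 m and horizontal distance between the grasp point and lip1 below 0.015 m and z of the grasp point in the frame of lip1 above 0.009 m) or (y of loupe in the frame of stand below 0 m and horizontal distance between the grasp point and lip5 below 0.015 m and z of the grasp point in the frame of lip5 above 0.009 m))), for 0.05 s.
3. the fingertips rest on top of the rim at place 3 of 7, counted from the loupe's end (contact force between the fingers and rim above 0.3 N and ((y of loupe in the frame of stand above 0 m and horizontal distance between the grasp point and lip2 below 0.015 m and z of the grasp point in the frame of lip2 above 0.009 m) or (y of loupe in the frame of stand below 0 m and horizontal distance between the grasp point and lip4 below 0.015 m and z of the grasp point in the frame of lip4 above 0.009 m))), for 0.05 s.
4. the fingertips rest on top of the rim at place 4 of 7, counted from the loupe's end (contact force between the fingers and rim above 0.3 N and ((y of loupe in the frame of stand above 0 m and horizontal distance between the grasp point and lip3 below 0.015 m and z of the grasp point in the frame of lip3 above 0.009 m) or (y of loupe in the frame of stand below 0 m and horizontal distance between the grasp point and lip3 below 0.015 m and z of the grasp point in the frame of lip3 above 0.009 m))), for 0.05 s.
5. the fingertips rest on top of the rim at place 5 of 7, counted from the loupe's end (contact force between the fingers and rim above 0.3 N and ((y of loupe in the frame of stand above 0 m and horizontal distance between the grasp point and lip4 below 0.015 m and z of the grasp point in the frame of lip4 above 0.009 m) or (y of loupe in the frame of stand below 0 m and horizontal distance between the grasp point and lip2 below 0.015 m and z of the grasp point in the frame of lip2 above 0.009 m))), for 0.05 s.
6. the fingertips rest on top of the rim at place 6 of 7, counted from the loupe's end (contact force between the fingers and rim above 0.3 N and ((y of loupe in the frame of stand above 0 m and horizontal distance between the grasp point and lip5 below 0.015 m and z of the grasp point in the frame of lip5 above 0.009 m) or (y of loupe in the frame of stand below 0 m and horizontal distance between the grasp point and lip1 below 0.015 m and z of the grasp point in the frame of lip1 above 0.009 m))), for 0.05 s.
7. the fingertips rest on top of the rim at place 7 of 7, counted from the loupe's end (contact force between the fingers and rim above 0.3 N and ((y of loupe in the frame of stand above 0 m and horizontal distance between the grasp point and lip6 below 0.015 m and z of the grasp point in the frame of lip6 above 0.009 m) or (y of loupe in the frame of stand below 0 m and horizontal distance between the grasp point and lip0 below 0.015 m and z of the grasp point in the frame of lip0 above 0.009 m))), for 0.05 s.
At the end, for the whole second after the job is handed in: The rim has been touched along its length in order from the loupe's end; the stand has risen again (pressed in by less than 2 mm); loupe, eraser, vial and loose sherd lie still within 12 mm of where they were (value of joint rim below 0.002 m and distance of each of loupe, eraser, vial, sherd from where it was at the start of the episode below 0.012 m and linear speed of each of loupe, eraser, vial, sherd below 0.02 m/s).
It fails at once if the rim is pressed hard (over 15 N) (contact force between the fingers and rim above 15 N).
It fails at once if the fingers are lifted off over the middle of the rim (fingertips about 11 to 31 mm above it there) ((horizontal distance between the grasp point and lip1 below 0.015 m and z of the grasp point in the frame of lip1 between 0.03 and 0.05 m) or (horizontal distance between the grasp point and lip2 below 0.015 m and z of the grasp point in the frame of lip2 between 0.03 and 0.05 m) or (horizontal distance between the grasp point and lip3 below 0.015 m and z of the grasp point in the frame of lip3 between 0.03 and 0.05 m) or (horizontal distance between the grasp point and lip4 below 0.015 m and z of the grasp point in the frame of lip4 between 0.03 and 0.05 m) or (horizontal distance between the grasp point and lip5 below 0.015 m and z of the grasp point in the frame of lip5 between 0.03 and 0.05 m)).
It fails at once if the loupe, the eraser, the vial or the loose sherd is moved or lifted (over 12 mm) (distance of any of loupe, eraser, vial, sherd from where it was at the start of the episode above 0.012 m).
It also fails if it takes over 38 s, if anything falls off the work surface, if the arm or the gripper's body presses on something with over 40 N, if the wrist force passes 120 N, or if a joint passes its speed limit or range.

## Working session

There is one attempt and no reset: what is moved stays moved. The work goes in short steps, Python scripts to look and compute and a tool call to move; the robot and the scene stay as the last step left them, time stands still between calls to the robot, and variables do not carry over. Pictures are saved under pics/ and viewed, about 8 in all and at most 12, crops included, and the job is handed in when it is done.

Besides the shell and the picture viewer there is one more tool, called after ">>>" by a JSON object that holds its "name" and its "arguments", one argument or row to a line. apply_moves: Moves the arm, as the interface text tells. Its arguments: {"type":"object","properties":{"delta_pos":{"type":"array","items":{"type":"array","items":{"type":"number"}}},"rot":{"type":"array","items":{"type":"array","items":{"type":"number"}}},"claw":{"type":"array","items":{"type":"number"}}},"required":["delta_pos","rot","claw"]}

```bash
mkdir -p pics; cat > h.py <<'E'
import numpy as np, cv2
from plant import bot, eyes, ticket
def cam(s):
    h=s["img"].shape[0]; f=h/2/np.tan(np.radians(s["vertical_fov"])/2)
    R=cv2.Rodrigues(np.array(s["rvec"],float))[0]; return f,R,np.array(s["tvec"],float)
def ray(s,uv,z):
    f,R,t=cam(s); uv=np.atleast_2d(uv).astype(float)
    d=np.stack([(uv[:,0]-s["cx"])/f,(uv[:,1]-s["cy"])/f],1)
    m=d.copy()
    for _ in range(30): m=d/(1+s["k1"]*(m**2).sum(1,keepdims=True))
    D=np.c_[m,np.ones(len(m))]@R; C=-R.T@t
    return C+D*((z-C[2])/D[:,2])[:,None]
def proj(s,P):
    f,R,t=cam(s); c=np.atleast_2d(P)@R.T+t; m=c[:,:2]/c[:,2:]
    m=m*(1+s["k1"]*(m**2).sum(1,keepdims=True)); return m*f+[s["cx"],s["cy"]]
E
python3 - <<'E'
from h import *
st=bot.get_state(); print({k:np.round(v,3) for k,v in st.items()}, bot.tcp_to_tips)
import pickle
S={n:eyes.snapshot(n) for n in("top","side")}
pickle.dump(S,open("s.pkl","wb"))
for n,s in S.items():
    cv2.imwrite(f"pics/{n}0.png",cv2.resize(s["img"][:,:,::-1],(800,600),interpolation=cv2.INTER_CUBIC)); f,R,t=cam(s);print(n,-R.T@t,s["k1"],f)
E
```

```text
{'t': np.float64(0.0), 'q': array([-1.278,  0.287,  1.578,  0.   ,  1.279, -0.15 ]), 'qd': array([-0.001,  0.   , -0.   , -0.   ,  0.001,  0.001]), 'tau': array([-0.0000e+00, -4.0598e+01, -2.9263e+01, -0.0000e+00,  6.0000e-03,
       -0.0000e+00]), 'tcp_pos': array([ 0.289, -0.609,  0.244]), 'tcp_rot': array([-3.063, -0.689,  0.   ]), 'contact_force': array([ 0.738,  0.276, -0.002]), 'wrist_torque': array([0.013, 0.01 , 0.009]), 'grip_width': np.float64(0.085)} 0.014
top [ 0.42215124 -0.20302971  1.02387178] -0.01916855520434969 468.0979903488611
side [0.50484797 0.53475899 0.47780942] -0.12900831493971 379.7255779528163
```

View pics/top0.png

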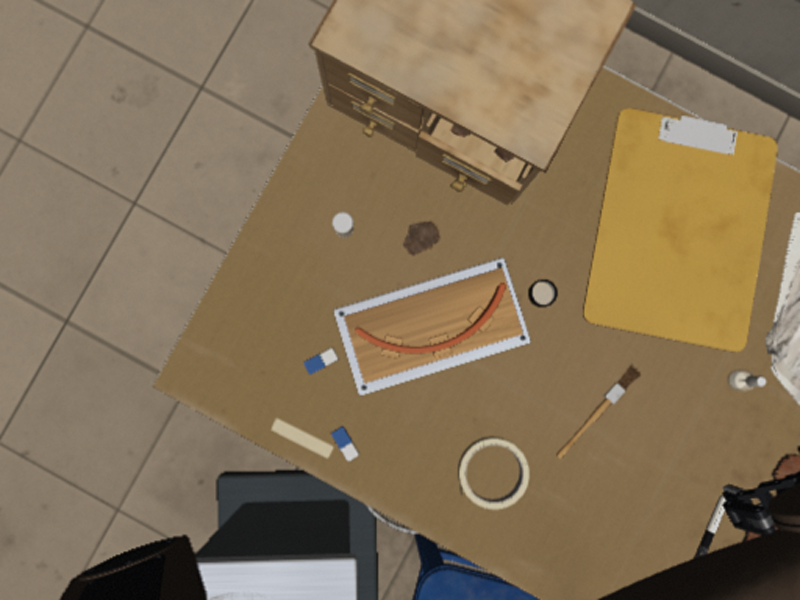

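View pics/side0.png

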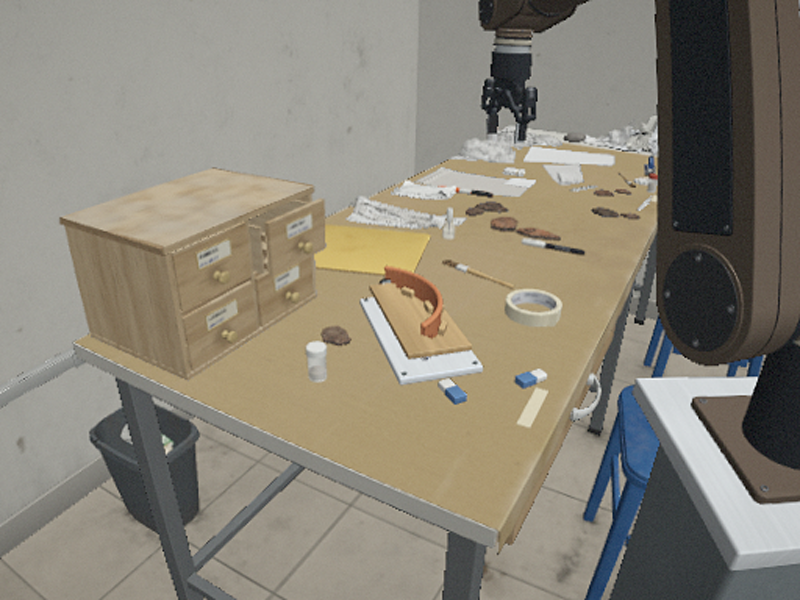

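Top view at 800x600 scale: the stand is centred at about (432,327), with the terracotta rim running from (357,330) to (503,287). Round black objects: the loupe at (543,293), against the tape ring at (494,473), which is too large. Eraser look-alikes: (321,361), beyond the stand's end and farther from the base, against (345,442), which is nearer. The vial is at (343,223) and the sherd at (421,237).

```bash
python3 - <<'E'
from h import *
import pickle
S=pickle.load(open("s.pkl","rb")); s=S["top"]; k=512/800
for n,p,z in [("loupe",(543,293),.02),("eraserA",(321,361),.012),("eraserB",(345,442),.012),("vial",(343,223),.052),("sherd",(421,237),.011)]:
    P=ray(s,np.array(p)*k,z)[0]; print(n,P.round(3),np.hypot(*P[:2]).round(3))
img=s["img"]; hsv=cv2.cvtColor(img,cv2.COLOR_RGB2HSV)
print("rim hsv",hsv[int(350*k),int(415*k)],"base",hsv[int(385*k),int(400*k)],"wood",hsv[int(310*k),int(420*k)])
roi=np.zeros(img.shape[:2],np.uint8); roi[160:258,205:345]=1
# base outline
w=((hsv[...,1]<70)&(hsv[...,2]>110)&(roi>0)).astype(np.uint8)
c=max(cv2.findContours(w,cv2.RETR_EXTERNAL,cv2.CHAIN_APPROX_NONE)[0],key=cv2.contourArea)[:,0]
P=ray(s,c,.012)[:,:2].astype(np.float32); r=cv2.minAreaRect(P); print("base",r, cv2.boxPoints(r).round(3).tolist())
m=((hsv[...,0]<11)&(hsv[...,1]>150)&(hsv[...,2]>90)&(roi>0)).astype(np.uint8)
n,l,stt,ce=cv2.connectedComponentsWithStats(m); i=1+stt[1:,4].argmax(); print(stt[i],ce[i])
v,u=np.where(l==i); Q=ray(s,np.c_[u,v],.08)[:,:2]
A=np.c_[2*Q,np.ones(len(Q))]; x=np.linalg.lstsq(A,(Q**2).sum(1),rcond=None)[0]; R=np.sqrt(x[2]+x[0]**2+x[1]**2); print("circle",x[:2],R)
rr=np.hypot(*(Q-x[:2]).T); a=np.degrees(np.arctan2(*(Q-x[:2]).T[::-1])); print("r pct",np.percentile(rr,[2,25,50,75,98]), "ang",np.percentile(a,[0,1,50,99,100]))
np.savez("rim.npz",Q=Q)
vis=img.copy(); vis[l==i]=(0,255,0); cv2.drawContours(vis,[c[:,None]],-1,(255,0,255),1)
cv2.imwrite("pics/close1.png",cv2.resize(vis[130:300,180:370,::-1],None,fx=4,fy=3.5,interpolation=cv2.INTER_NEAREST))
E
```

```text
loupe [ 0.507 -0.427  0.02 ] 0.663
eraserA [ 0.421 -0.118  0.012] 0.437
eraserB [ 0.309 -0.149  0.012] 0.343
vial [ 0.605 -0.155  0.052] 0.624
sherd [ 0.59  -0.261  0.011] 0.645
rim hsv [  9 164 168] base [ 17 108 130] wood [ 16 122 151]
base ((0.46585556864738464, -0.27227306365966797), (0.1262623369693756, 0.25084665417671204), 15.787707328796387) [[0.3709999918937683, -0.16899999976158142], [0.4390000104904175, -0.4099999964237213], [0.5609999895095825, -0.37599998712539673], [0.492000013589859, -0.1340000033378601]]
[228 181  95  45 444] [279.73648649 212.24099099]
circle [ 0.54996838 -0.24805764] 0.11760728295990415
r pct [0.11380889 0.11572917 0.11757337 0.11949072 0.12139501] ang [-179.98949678 -178.99520985 -122.05571108  178.61178895  179.98401683]
```

View pics/close1.png

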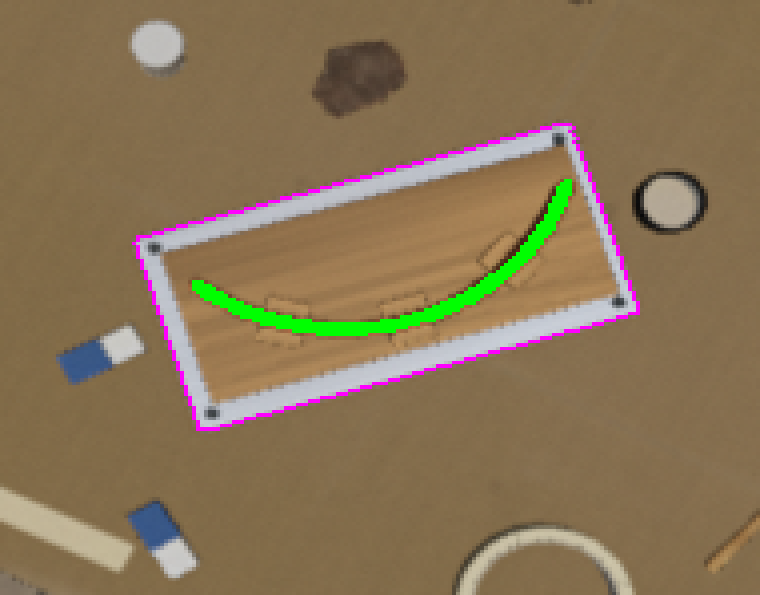

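The base measures 126x251 mm, against 125x250 given. The loupe lies on the stand's -y side, so I start at lip6 and go to lip0. The farther eraser (0.437 m against 0.343 m) is the one by the stand's other end, which agrees. Next I work out the lip points and check them in the side view.

```bash
cat >> h.py <<'E'
yaw=np.radians(15.79); X=np.array([np.cos(yaw),np.sin(yaw)]); Y=np.array([-X[1],X[0]]); O=np.array([.4659,-.2723])
def lips(C):  # lip6..lip0
    a=yaw+np.pi+np.arange(3,-4,-1)*34.5/120
    return C+.12*np.c_[np.cos(a),np.sin(a)]
def goal(P,ztip,st=None,dyaw=0):
    st=st or bot.get_state(); R=cv2.Rodrigues(np.array(st["tcp_rot"]))[0]
    return (R.T@(np.r_[P,ztip+bot.tcp_to_tips]-st["tcp_pos"])*100).round(2)
E
python3 - <<'E'
from h import *
import pickle
from scipy.optimize import least_squares
S=pickle.load(open("s.pkl","rb")); Q=np.load("rim.npz")["Q"]
C=least_squares(lambda c:np.hypot(*(Q-c).T)-.12,[.55,-.248]).x
a=(np.degrees(np.arctan2(*(Q-C).T[::-1]))-15.79)%360-180
print("C",C,"in stand",(C-O)@np.c_[X,Y],"ang range",a.min(),a.max())
L=lips(C); print(L.round(4)); np.save("lips.npy",L)
print("stand frame mm",((L-O)@np.c_[X,Y]*1000).round(1).tolist())
st=bot.get_state(); print("tool axes",cv2.Rodrigues(st["tcp_rot"])[0].round(3).tolist(),"goal",goal(L[0],.13))
for n,s in S.items():
    v=s["img"][:,:,::-1].copy()
    for p in proj(s,np.c_[L,np.full(7,.08)]): cv2.circle(v,tuple(int(q*16) for q in p),16,(255,255,0),-1,shift=4)
    S[n]=v
cv2.imwrite("pics/chk.png",np.hstack([cv2.resize(S["top"][160:260,210:340],(400,400)),cv2.resize(S["side"][160:250,220:320],(400,400))]))
E
```

```text
C [ 0.55269904 -0.24728954] in stand [0.09032937 0.00044761] ang range -56.087402320855006 56.494934747400464
[[ 0.5024 -0.3562]
 [ 0.4736 -0.3375]
 [ 0.4512 -0.3113]
 [ 0.4372 -0.2799]
 [ 0.4327 -0.2459]
 [ 0.438  -0.2119]
 [ 0.4528 -0.1808]]
stand frame mm [[12.3, -90.7], [-10.4, -64.8], [-24.7, -33.6], [-29.7, 0.4], [-24.7, 34.5], [-10.4, 65.7], [12.3, 91.6]]
tool axes [[0.904, 0.428, -0.001], [0.428, -0.904, 0.002], [0.0, -0.002, -1.0]] goal [ 30.11 -13.71  10.04]
```

View pics/chk.png

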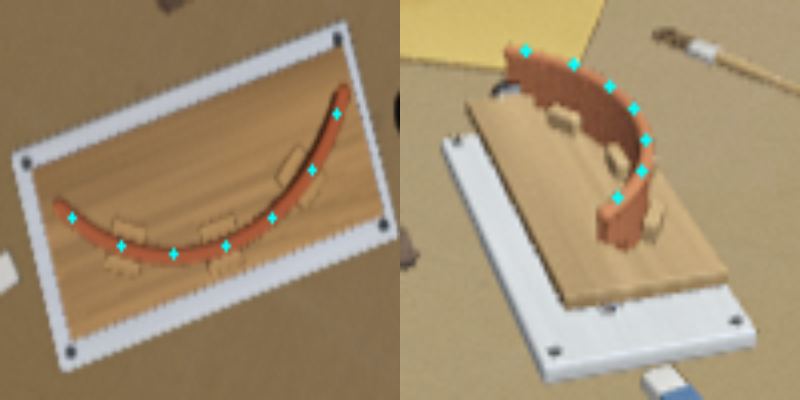

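Left half (top view) and right half (side view): the seven projected lip points lie on the rim top in both views. The angle extent of ±56.3° fits the ±54.9° expected. I approach above lip6 with the fingers shut.

>>> {"name": "apply_moves", "arguments": {
  "delta_pos": [
    [1.5,-0.7,0],
    [3,-1.4,0.5],
    [3,-1.4,1],
    [3,-1.4,1],
    [3,-1.4,1],
    [3,-1.4,1],
    [3,-1.4,1],
    [3,-1.4,1],
    [3,-1.4,1],
    [3,-1.4,1],
    [1.5,-0.5,0.5],
    [0,0,0],
    [0,0,0],
    [0,0,0],
    [0,0,0],
    [0,0,0]
  ],
  "rot": [
    [0,0,0],
    [0,0,0],
    [0,0,0],
    [0,0,0],
    [0,0,0],
    [0,0,0],
    [0,0,0],
    [0,0,0],
    [0,0,0],
    [0,0,0],
    [0,0,0],
    [0,0,0.055],
    [0,0,0.055],
    [0,0,0.055],
    [0,0,0],
    [0,0,0]
  ],
  "claw": [0,0,0,0,0,0,0,0,0,0,0,0,0,0,0,0]
}}

```text
t: 2.1
tcp_pos: [0.5011, -0.3567, 0.1554]
tcp_rot: [3.111, 0.436, 0.0]
contact_force: [-0.5, -0.9, 0.7]
grip_width: 0.0002
```

```bash
python3 - <<'E'
from h import *
st=bot.get_state(); L=np.load("lips.npy"); print({k:np.round(st[k],4) for k in("t","q","tcp_pos","contact_force","grip_width")}); print(cv2.Rodrigues(st["tcp_rot"])[0].round(3).tolist(),goal(L[0],.09,st))
v={n:eyes.snapshot(n)["img"][:,:,::-1] for n in("top","side")}
cv2.imwrite("pics/a.png",np.hstack([cv2.resize(v["top"][140:290,190:360],(400,400)),cv2.resize(v["side"][60:260,190:390],(400,400))]))
E
```

```text
{'t': np.float64(2.1), 'q': array([-7.8340e-01,  2.4330e-01,  1.8012e+00, -1.0000e-04,  1.0969e+00,
        5.0910e-01]), 'tcp_pos': array([ 0.5011, -0.3567,  0.1554]), 'contact_force': array([-0.4548, -0.9252,  0.7301]), 'grip_width': np.float64(0.0002)}
[[0.961, 0.275, 0.0], [0.275, -0.961, -0.0], [0.0, 0.0, -1.0]] [ 0.13 -0.01  5.14]
```

View pics/a.png

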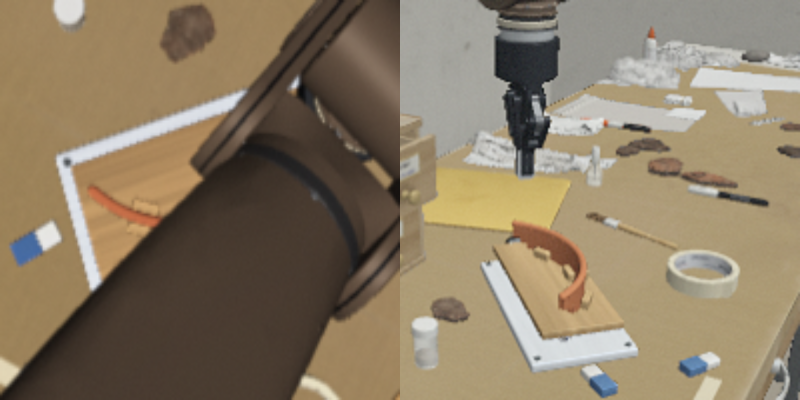

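The arm stands over the start end of the rim, with the shut fingertips (side crop (525,173)) above its loupe end (520,225). I come down slowly.

>>> {"name": "apply_moves", "arguments": {
  "delta_pos": [
    [0.1,0,1],
    [0,0,1.3],
    [0,0,1.3],
    [0,0,1],
    [0,0,0.5],
    [0,0,0.3],
    [0,0,0.3],
    [0,0,0.3],
    [0,0,0.3],
    [0,0,0.2],
    [0,0,0],
    [0,0,0]
  ],
  "rot": [
    [0,0,0],
    [0,0,0],
    [0,0,0],
    [0,0,0],
    [0,0,0],
    [0,0,0],
    [0,0,0],
    [0,0,0],
    [0,0,0],
    [0,0,0],
    [0,0,0],
    [0,0,0]
  ],
  "claw": [0,0,0,0,0,0,0,0,0,0,0,0]
}}

```text
t: 3.7
tcp_pos: [0.5023, -0.3565, 0.0907]
tcp_rot: [3.111, 0.435, 0.001]
contact_force: [-0.4, 0.3, 2.3]
grip_width: -0.0
```

```bash
python3 - <<'E'
from h import *
st=bot.get_state(); L=np.load("lips.npy"); print({k:np.round(st[k],4) for k in("t","tcp_pos","contact_force")})
for p in L: print(goal(p,.075,st))
E
```

```text
{'t': np.float64(3.7), 'tcp_pos': array([ 0.5023, -0.3565,  0.0907]), 'contact_force': array([-0.3836,  0.3185,  2.2801])}
[ 0.02 -0.03  0.17]
[-2.24 -2.62  0.17]
[-3.67 -5.75  0.17]
[-4.16 -9.15  0.17]
[ -3.66 -12.55   0.17]
[ -2.21 -15.67   0.16]
[  0.06 -18.26   0.16]
```

Contact at about 2.3 N with the rim pressed in 3.3 mm, which matches the spring. Now I stroke to the middle.

>>> {"name": "apply_moves", "arguments": {
  "delta_pos": [
    [0,0,0.15],
    [-0.38,-0.43,0],
    [-0.38,-0.43,0],
    [-0.38,-0.43,0],
    [-0.38,-0.43,0],
    [-0.38,-0.43,0],
    [-0.38,-0.43,0],
    [-0.24,-0.52,0],
    [-0.24,-0.52,0],
    [-0.24,-0.52,0],
    [-0.24,-0.52,0],
    [-0.24,-0.52,0],
    [-0.24,-0.52,0],
    [-0.08,-0.57,0],
    [-0.08,-0.57,0],
    [-0.08,-0.57,0],
    [-0.08,-0.57,0],
    [-0.08,-0.57,0],
    [-0.08,-0.57,0],
    [0,0,0]
  ],
  "rot": [
    [0,0,0],
    [0,0,0],
    [0,0,0],
    [0,0,0],
    [0,0,0],
    [0,0,0],
    [0,0,0],
    [0,0,0],
    [0,0,0],
    [0,0,0],
    [0,0,0],
    [0,0,0],
    [0,0,0],
    [0,0,0],
    [0,0,0],
    [0,0,0],
    [0,0,0],
    [0,0,0],
    [0,0,0],
    [0,0,0]
  ],
  "claw": [0,0,0,0,0,0,0,0,0,0,0,0,0,0,0,0,0,0,0,0]
}}

```text
t: 6.2
tcp_pos: [0.4363, -0.2792, 0.0886]
tcp_rot: [-3.11, -0.435, 0.001]
contact_force: [0.9, -1.0, 3.8]
grip_width: 0.0002
```

```bash
python3 - <<'E'
from h import *
st=bot.get_state(); L=np.load("lips.npy"); print({k:np.round(st[k],4) for k in("t","tcp_pos","contact_force")})
for p in L[3:]: print(goal(p,.075,st))
E
```

```text
{'t': np.float64(6.2), 'tcp_pos': array([ 0.4363, -0.2792,  0.0886]), 'contact_force': array([ 0.943 , -0.9619,  3.8282])}
[ 0.07  0.09 -0.04]
[ 0.57 -3.31 -0.04]
[ 2.01 -6.43 -0.03]
[ 4.28 -9.01 -0.03]
```

On track at lip3, 3.8 N. I go on to lip0.

>>> {"name": "apply_moves", "arguments": {
  "delta_pos": [
    [0.1,-0.55,0],
    [0.1,-0.55,0],
    [0.1,-0.55,0],
    [0.1,-0.55,0],
    [0.1,-0.55,0],
    [0.1,-0.55,0],
    [0.24,-0.52,0],
    [0.24,-0.52,0],
    [0.24,-0.52,0],
    [0.24,-0.52,0],
    [0.24,-0.52,0],
    [0.24,-0.52,0],
    [0.38,-0.43,0],
    [0.38,-0.43,0],
    [0.38,-0.43,0],
    [0.38,-0.43,0],
    [0.38,-0.43,0],
    [0.38,-0.43,0],
    [0,0,0],
    [0,0,0]
  ],
  "rot": [
    [0,0,0],
    [0,0,0],
    [0,0,0],
    [0,0,0],
    [0,0,0],
    [0,0,0],
    [0,0,0],
    [0,0,0],
    [0,0,0],
    [0,0,0],
    [0,0,0],
    [0,0,0],
    [0,0,0],
    [0,0,0],
    [0,0,0],
    [0,0,0],
    [0,0,0],
    [0,0,0],
    [0,0,0],
    [0,0,0]
  ],
  "claw": [0,0,0,0,0,0,0,0,0,0,0,0,0,0,0,0,0,0,0,0]
}}

```text
t: 8.7
tcp_pos: [0.4539, -0.1811, 0.0888]
tcp_rot: [-3.11, -0.434, -0.002]
contact_force: [1.3, 1.5, 2.8]
grip_width: 0.0002
```

```bash
python3 - <<'E'
from h import *
st=bot.get_state(); L=np.load("lips.npy"); print({k:np.round(st[k],4) for k in("t","tcp_pos","contact_force")},goal(L[6],.075,st))
v={n:eyes.snapshot(n)["img"][:,:,::-1] for n in("top","side")}
cv2.imwrite("pics/b.png",np.hstack([cv2.resize(v["top"][140:290,190:360],(400,400)),cv2.resize(v["side"][60:260,190:390],(400,400))]))
E
```

```text
{'t': np.float64(8.7), 'tcp_pos': array([ 0.4539, -0.1811,  0.0888]), 'contact_force': array([1.2639, 1.5231, 2.7942])} [-0.1  -0.05 -0.02]
```

View pics/b.png

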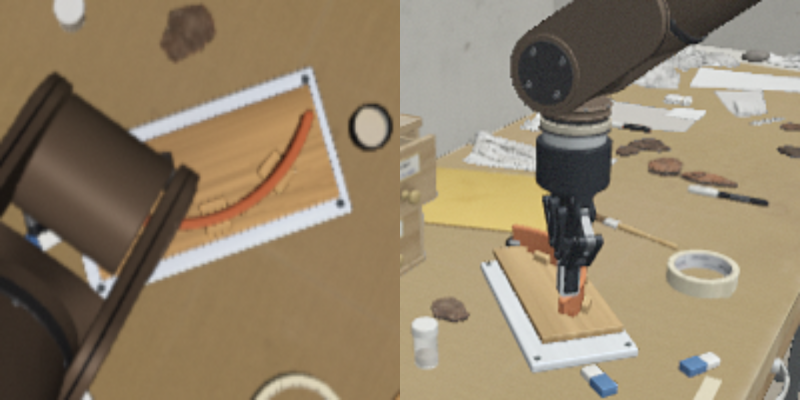

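The fingertips (side crop (568,290)) rest on the rim at its eraser end, and nothing else has moved. I lift straight up.

>>> {"name": "apply_moves", "arguments": {
  "delta_pos": [
    [0,0,-0.3],
    [0,0,-0.4],
    [0,0,-0.8],
    [0,0,-1.5],
    [0,0,-2],
    [0,0,-2],
    [0,0,-2],
    [0,0,-1.5],
    [0,0,0],
    [0,0,0],
    [0,0,0]
  ],
  "rot": [
    [0,0,0],
    [0,0,0],
    [0,0,0],
    [0,0,0],
    [0,0,0],
    [0,0,0],
    [0,0,0],
    [0,0,0],
    [0,0,0],
    [0,0,0],
    [0,0,0]
  ],
  "claw": [0,0,0,0,0,0,0,0,0,0,0]
}}

```text
t: 10.18
tcp_pos: [0.4531, -0.1814, 0.1927]
tcp_rot: [-3.11, -0.435, 0.003]
contact_force: [-0.8, 0.2, 0.4]
grip_width: -0.0001
```

```bash
python3 - <<'E'
from h import *
import pickle
st=bot.get_state(); print({k:np.round(st[k],4) for k in("t","tcp_pos","contact_force")})
S=pickle.load(open("s.pkl","rb"))["side"]["img"]; n=eyes.snapshot("side")["img"]
d=cv2.absdiff(S,n).max(2); print("changed px in object zone (rows 190+, cols<380):",(d[190:270,180:380]>40).sum())
cv2.imwrite("pics/c.png",np.hstack([cv2.resize(q[100:270,190:390,::-1],(400,400)) for q in(S,n)]))
E
```

```text
{'t': np.float64(10.175), 'tcp_pos': array([ 0.4531, -0.1814,  0.1927]), 'contact_force': array([-0.8381,  0.1708,  0.4066])}
changed px in object zone (rows 190+, cols<380): 0
```

View pics/c.png

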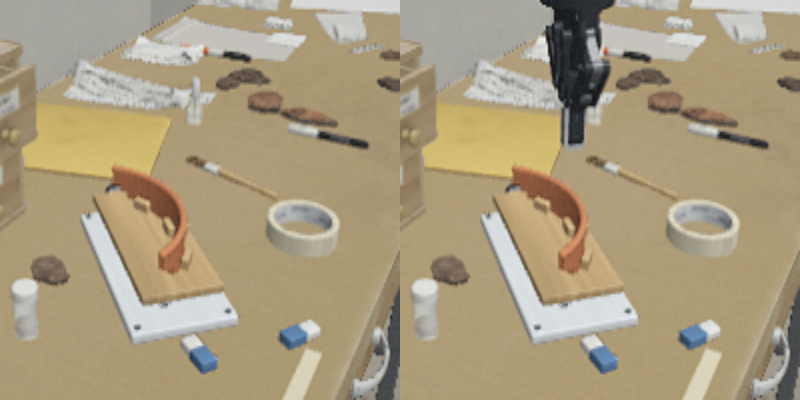

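Before (left) and after (right) are the same: the stand has risen, and the sherd, vial and eraser are in place.

```bash
python3 -c "
from plant import ticket
print(ticket.finish_job())"
```

```text
the job is handed in; nothing more can be done
None
```

I ran the shut fingertips along the whole rim, from lip6 at the loupe's end to lip0 near the eraser, in one stroke without lifting. I then lifted straight up clear and handed the job in at about 10.2 s. No verdict is reported.

- **Contact:** the measured upward force was 2.3 N at the start, 3.8 N in the middle and 2.8 N at the end. I read it only at those three places. The rim was pressed in 3 to 5 mm, and the tool was within about 1.5 mm of the planned lip points.
- **After the lift:** the side picture matched the starting one in the area I compared, with no changed pixels. The stand had risen, and the eraser, vial and sherd had not moved.
- **Loupe:** it is mostly hidden behind the pot wall in the side view. I last saw it clearly, in place, in the top view at the end of the stroke, just before the lift.
- **Failed checks:** none failed or disagreed.

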